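Spring open the orange burr case

ROBOT

A 7-joint arm with a two-finger parallel gripper is mounted at the origin on the work surface. World frame = base frame: x ahead of the robot, y to its left, z up, the work surface at z = 0. Lengths are in m, angles in rad, forces in N, time in s.
With the tool pointing down it reaches from about 0.35 to 0.9 m from the base axis. Payload 8.1 kg.
Tool frame: the origin (TCP) lies between the finger pads; the fingertips stand 8 mm ahead of it and the grasp point (between the pads) lies 11 mm behind it (arm.tcp_to_tips is the distance from the TCP to the fingertips, in m); z points along the fingers, x is the direction in which the jaws open and shut, and the axes are right-handed (so a half turn about z gives the same grasp; the last joint's range is limited). The gripper opens to 92 mm and grips with 3 to 60 N. Pads are 19 mm wide; open, the fingers measure 130 mm over their backs; the gripper's body (75 mm by 190 mm) begins 47 mm behind the grasp point.
Start: joints at [-1.414, 0.434, 0.025, 1.573, -0.012, 1.134, -0.075], TCP at [0.161, 0.604, 0.235] pointing down, gripper open.
Joint ranges: [-2.62, 2.62], [-0.44, 2.09], [-1.27, 1.32], [0.08, 2.57], [-1.32, 4.46], [0.12, 2], [-2.74, 2.74]. Speed limits (rad/s): [2.22, 2.22, 3.01, 3.01, 3.14, 3.14, 3.14].

INTERFACE

Orientations are given as a rotation vector (axis times angle).
In Python, from cell import arm, eyes gives the robot as it stands.
- The arm moves only by the tool play_rows, never from a script. Its argument "rows" is a list of rows, each a list of 3 entries, a list of its own where there are three numbers: the shift along the tool's x, y, z each as a share of 50 cm, from -1 to 1, then the turn, a rotation vector about the tool's x, y, z each as a share of 60 degrees, from -1 to 1, then the opening, from -1 (shut) to 1 (fully open), so that 0 is half open. In form: [[[dx, dy, dz], [ax, ay, az], grip], ...]. A call has 1 to 10 rows; each row is the pose to reach, as a shift and turn from the pose commanded when the call began, along the tool's axes at that moment; what a row does not reach only later rows make up. A row lasts 1/10 s, in which the tool goes at most 50 mm and 8.59 degrees, less where a joint would pass 70% of its speed; a pose out of reach is approached as far as the arm can. A call with a number of a shift or a turn outside -1 to 1 is refused whole. A call with a gripper value outside its range is refused whole. The fingers move at their own pace and stop on an object; "newtons" is the grip in N (left out, the last holds). Time passes only in rows, so rows that repeat a pose let the fingers close. It gives the time, the measured TCP pose, the force and the opening at its end, in the units of the state.
- arm.observe(): the state, without advancing time (a new reading comes with each control period).
- eyes.get_image(name): name is "side" or "top" or "wrist"; returns (picture, depth): 400x640x3 uint8, red, green, blue; 400x640 float32, m along the optical axis (not along the pixel's ray), 0 where there is no reading.
- eyes.get_calibration(name): a dict with "intrinsics" (3x3 intrinsics, pixels), "R" (3x3) and "t" (3): a world point X has camera coordinates R X + t. Camera axes: x right, y down, z forward; pixel columns grow to the right and rows downward; lengths in m; the calibration is good to about 2 mm. A picture is of the moment at which its call begins: read the wrist's pose just before it. get_calibration takes no time and is no camera call; for the wrist camera it gives the pose at the moment of the call.
- arm.sign_off(): hands the job in, once; it reports no verdict.
The state is a dict: "clock": time; "joints": joint angles; "dq": joint speeds; "joint_efforts": joint torques, N m; "position": TCP position; "ee_rot": TCP orientation; "force": force on the tool from outside, world axes, zero at the start; "ft_torque": the same for the moment, N m; "width": opening from 0.0 (shut) to 1.0 (fully open).
Only numpy, scipy, OpenCV 4.12 (cv2) and the standard library are available. Lean on these libraries where they do the work, as an engineer would, in place of code of your own. Each camera call takes 0.05 s, during which the arm holds its last target.

TASK

Open the orange burr case on the bench: press its yellow release tab down with the fingertips so that the sprung lid pops up, then push the lid all the way back until it rests fully open against its stop. Only press and push, never pinch the lid; leave the blue case shut and everything else on the bench where it is.

Things in the scene. Friction and masses are not known exactly. Their poses are not given: they have to be found in the camera images.
- orange_case: Grey steel burr case with orange lid (the one to open), bolted down: 130 (its x) x 160 (its y) x 52 mm high; 63 mm with the shut lid, 68 at the tab's hook. Origin: centre of its underside. Its +x points from the front (yellow tab, robot side, turned up to 0.45 rad either way) to the hinge at the back. Inside its front half stands a burr rack 48 mm high.
- blue_case: Grey steel burr case with blue lid (identical but for its colour, to be left shut), bolted down: 130 (its x) x 160 (its y) x 52 mm high; 63 mm with the shut lid, 68 at the tab's hook. Origin: centre of its underside. Its +x points from the front (yellow tab, robot side, turned up to 0.45 rad either way) to the hinge at the back. Inside its front half stands a burr rack 48 mm high.
- orange_pad (a point): Press point on top of the yellow tab, a ledge 36 mm wide that sticks out from 82 to 120 mm in front (-x) of the case's centre; this point is at 105 mm, 46 mm above the bench. Pressed straight down with about 5 N it sinks 13 mm to a stop, and springs back when let go. The black hook at its root tips forward to 87 mm in front of the case's centre: press the ledge's outer part.
- orange_tab (a joint): Turn of the orange case's release tab, rad: 0 at rest, 0.45 fully pressed; the hook lets the lid go at about 0.25.
- orange_hinge (a point): Middle of the orange lid's hinge line (along case y): 65 mm behind (+x) the case's centre, 55 mm above the bench; fixed to the case.
- orange_edge (a point): Middle of the orange lid's free front edge, on its lower face, 130 mm from the hinge; it moves with the lid, and is 65 mm in front of the case's centre and 55 mm above the bench when shut. Inset 8 mm from the lid's edges lie a raised orange plate outside and a grey one inside, 114 x 144 mm each.
- orange_lid (a joint): Lid angle, rad: 0 shut, 1.92 open on its stop, leaning back past upright. A plate 130 x 160 mm, 11 mm thick (5 at the rim), 200 g. Once released a spring lifts it to 0.42, no further (or until it meets the hand, and on when that goes). Push its front edge on from below with 1 to 3 N: let go before upright (1.57) it falls back to 0.42; past 1.7 it sinks onto the stop in about 2 s.
- blue_lid (a joint): Opening angle of the blue lid, rad: 0 shut; it has the same kind of tab and spring.
- blue_tab (a joint): Turn of the blue case's release tab, rad: 0 at rest.
- casting: Loose ribbed aluminium casting, 100 x 220 x 45 mm, behind the cases. Origin: centre of its underside.
- collet_nut: Loose steel collet nut, 28 mm across, 26 mm high, in front of the cases. Origin: centre of its underside.
- wrench: Loose steel wrench lying at the left of the cases. Origin: under its middle.
- wire_brush: Loose wood-handled brush lying at the right of the cases. Origin: under its middle.
- spray_can: Loose spray can with a green label, 60 mm across, 180 mm high, at the back left. Origin: centre of its underside.
- disc_stack: Loose stack of black grinding discs, 115 mm across, 16 mm high, lying behind the cases. Origin: centre of its underside.
- tin: Loose open steel tin, 80 mm across, 90 mm high, at the back right. Origin: centre of its underside.

How it is judged:
By the outcome, as a careful person would: the job done as asked, in the order asked, and still so for the second after the job is handed in, with the robot touching nothing.
It also fails if it takes over 50 s, if anything falls off the work surface, if the arm or the gripper's body presses on something with over 40 N, if the wrist force passes 120 N, or if a joint passes its speed limit or range.

## Working session

There is one attempt and no reset: what is moved stays moved. The work goes in short steps, Python scripts to look and compute and a tool call to move; the robot and the scene stay as the last step left them, time stands still between calls to the robot, and variables do not carry over. Pictures are saved under pics/ and viewed, and the job is handed in when it is done.

Besides the shell and the picture viewer there is one more tool, called after "Call:" as a command line: name --argument value ..., lists and objects as JSON in quotes. play_rows: Moves the arm, as the interface text tells. Its arguments: {"type":"object","properties":{"rows":{"type":"array","items":{"type":"array"}},"newtons":{"type":"number"}},"required":["rows"]}

```bash
mkdir -p pics
python3 - <<'E'
from cell import arm, eyes
import cv2,numpy as np
s=arm.observe(); print({k:np.round(v,3) for k,v in s.items()})
for n in("top","side"):
    p,d=eyes.get_image(n); cv2.imwrite(f"pics/{n}0.png",p[:,:,::-1]); np.save(f"pics/{n}0d.npy",d)
    c=eyes.get_calibration(n); print(n,c, -c["R"].T@c["t"])
E
```

```text
{'clock': np.float64(0.0), 'joints': array([-1.414,  0.435,  0.025,  1.574, -0.012,  1.134, -0.075]), 'dq': array([ 0.   , -0.   ,  0.   ,  0.   , -0.001, -0.003,  0.001]), 'joint_efforts': array([ 1.0000e-03, -6.6784e+01,  9.8600e-01, -3.1445e+01, -6.0000e-02,
        4.3000e-02,  0.0000e+00]), 'position': array([0.16 , 0.604, 0.234]), 'ee_rot': array([ 2.490e+00,  1.914e+00, -2.000e-03]), 'force': array([ 0.093, -0.659, -1.189]), 'ft_torque': array([0.012, 0.   , 0.035]), 'width': np.float64(1.0)}
top {'intrinsics': array([[421.17215659,   0.        , 319.93175135],
       [  0.        , 421.17215659, 195.97064996],
       [  0.        ,   0.        ,   1.        ]]), 'R': array([[-0.01432145, -0.99984153,  0.01057439],
       [-0.9979129 ,  0.01362626, -0.06312034],
       [ 0.06296625, -0.01145629, -0.9979499 ]]), 't': array([0.01627118, 0.59513605, 1.14863998])} [0.52180142 0.02131828 1.18367828]
side {'intrinsics': array([[395.26169497,   0.        , 320.59060778],
       [  0.        , 395.26169497, 195.08233963],
       [  0.        ,   0.        ,   1.        ]]), 'R': array([[ 0.86540438, -0.50090786,  0.01290643],
       [-0.27245893, -0.49202425, -0.82684839],
       [ 0.42052514,  0.71204175, -0.56227676]]), 't': array([-0.53081142,  0.22722619,  0.92261764])} [ 0.13329242 -0.81102909  0.71349895]
```

View pics/top0.png

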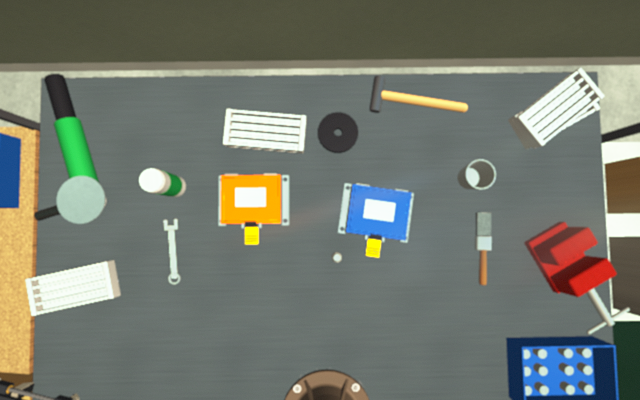

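View pics/side0.png

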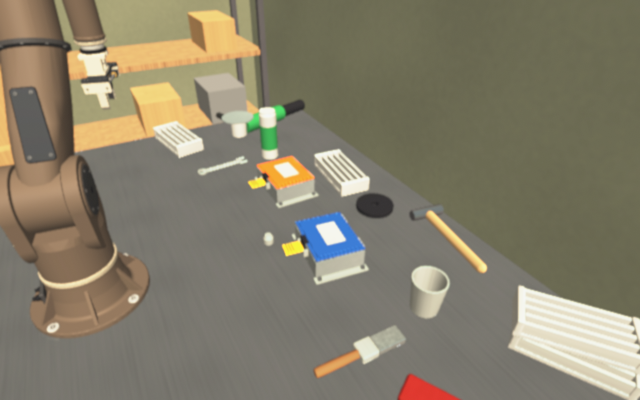

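The top view shows the orange case at about (253,198) px with its yellow tab at (251,235). The blue case is at (378,212), the nut at (337,257) and the wrench at (172,250).

```bash
cat > h.py <<'E'
import numpy as np,cv2
from cell import arm,eyes
def ray(c,u,v,z):
    K,R,t=c["intrinsics"],c["R"],c["t"]
    o=-R.T@t; d=R.T@np.linalg.inv(K)@np.array([u,v,1.]); return o+d*(z-o[2])/d[2]
def proj(c,X):
    p=c["intrinsics"]@(c["R"]@np.asarray(X)+c["t"]); return p[:2]/p[2]
def mask(p,lo,hi):
    h=cv2.cvtColor(p,cv2.COLOR_RGB2HSV); return cv2.inRange(h,lo,hi)
E
python3 - <<'E'
from h import *
for n in("top","side"):
    p=cv2.imread(f"pics/{n}0.png")[:,:,::-1].copy(); c=eyes.get_calibration(n); d=np.load(f"pics/{n}0d.npy")
    for nm,lo,hi,z in(("orange",(10,180,120),(20,255,255),.061),("yellow",(24,150,120),(34,255,255),.046),("blue",(105,150,80),(125,255,255),.061)):
        m=mask(p,lo,hi)
        cs,_=cv2.findContours(m,cv2.RETR_EXTERNAL,cv2.CHAIN_APPROX_NONE)
        for q in cs:
            if cv2.contourArea(q)<60: continue
            W=np.array([ray(c,u,v,z)[:2] for u,v in q[:,0]])
            r=cv2.minAreaRect((W*1000).astype(np.float32))
            x,y,w,h=cv2.boundingRect(q)
            print(n,nm,(x,y,w,h),cv2.contourArea(q),np.round(r[0],1),np.round(r[1],1),round(r[2],1))
    if n=="top":
        for u,v in((253,178),(253,215),(251,238),(230,198),(276,198)): 
            K=c["intrinsics"];X=c["R"].T@(np.linalg.inv(K)@[u,v,1]*d[v,u]-c["t"]);print(u,v,X.round(4))
E
```

```text
top orange (221, 219, 42, 5) 81.0 [528.9 217.7] [108.8  10.6] 89.2
top orange (276, 175, 5, 47) 68.0 [588.9 120.4] [ 10.7 123. ] 89.5
top orange (221, 175, 43, 10) 137.0 [639.6 216.1] [112.   24.1] 89.2
top yellow (366, 238, 15, 20) 216.5 [ 452.8 -132.6] [37.1 48.1] 81.1
top yellow (245, 227, 14, 18) 218.5 [489.8 193.6] [34.9 45.8] 89.7
top blue (520, 344, 99, 56) 3483.5 [ 123.4 -637. ] [254.3 140.8] 89.0
top blue (346, 184, 65, 56) 2682.0 [ 548.2 -146.7] [158.7 129.2] 81.1
top blue (0, 134, 20, 73) 1242.0 [673.8 833.3] [195.   50.3] 1.9
253 178 [0.6427 0.186  0.0658]
253 215 [0.5443 0.1866 0.0646]
251 238 [0.4831 0.1948 0.0472]
230 198 [0.5902 0.2472 0.0653]
276 198 [0.5888 0.1256 0.062 ]
side orange (258, 157, 54, 31) 895.5 [587.9 191. ] [154.7 124.8] 89.2
side yellow (283, 241, 21, 15) 179.5 [ 453.9 -134.3] [42.3 47.6] 81.1
side yellow (249, 179, 16, 9) 85.5 [492.6 189.3] [41.5 46.2] 87.0
side blue (297, 213, 67, 48) 1838.0 [ 549.1 -149.5] [157.3 126.2] 80.9
```

Run:
```python
import cv2
p=cv2.imread("pics/top0.png")[150:280,200:430];cv2.imwrite("pics/c0.png",cv2.resize(p,None,fx=3.4,fy=3.4,interpolation=cv2.INTER_CUBIC))
```

```text
(no output)
```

View pics/c0.png

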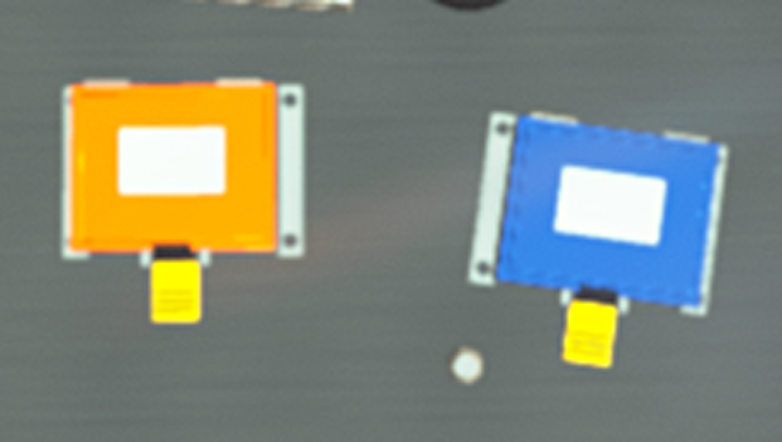

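Run:
```python
from h import *
n="top";p=cv2.imread(f"pics/{n}0.png")[:,:,::-1].copy(); c=eyes.get_calibration(n)
m=mask(p,(8,150,120),(23,255,255)); m=cv2.morphologyEx(m,cv2.MORPH_CLOSE,np.ones((3,3)))
m[226:]=0
cs,_=cv2.findContours(m,cv2.RETR_EXTERNAL,cv2.CHAIN_APPROX_NONE)
for q in cs:
    if cv2.contourArea(q)<300: continue
    W=np.array([ray(c,u,v,.061)[:2] for u,v in q[:,0]]);print(cv2.minAreaRect((W*1000).astype(np.float32)),cv2.boundingRect(q))
for u,v in((251.7,226),(251.5,245)): print(ray(c,u,v,.046))
for u,v in((64/3.4+200,150+256/3.4),(302/3.4+200,150+256/3.4),(302/3.4+200,150+84/3.4),(338,257),(172,284),(172,220)): print(ray(c,u,v,0))
m=mask(p,(24,150,120),(34,255,255));m[:225]=0;ys,xs=np.nonzero(m[:,:300]);print(xs.mean(),ys.mean(),ray(c,xs.mean(),ys.mean(),.046))
```

```text
((585.3938598632812, 193.24710083007812), (135.34178161621094, 157.5334930419922), 0.026819543913006783) (221, 174, 60, 52)
[0.51515742 0.19295512 0.046     ]
[0.46432471 0.1936998  0.046     ]
[0.51818065 0.29167388 0.        ]
[0.51536561 0.09606095 0.        ]
[0.65783001 0.09468416 0.        ]
[ 0.42508716 -0.04026767  0.        ]
[0.35783866 0.4208798  0.        ]
[0.53482675 0.42225405 0.        ]
251.4516129032258 235.43145161290323 [0.48989427 0.19372513 0.046     ]
```

```bash
cat >> h.py <<'E'
from scipy.spatial.transform import Rotation as Ro
C=np.array([.588,.193,0]);YAW=-.01
def wpt(x,z): return C+np.array([np.cos(YAW)*x,np.sin(YAW)*x,z])
def toolR(tilt):
    return Ro.from_euler('z',YAW)*Ro.from_matrix(np.array([[0,1,0],[1,0,0],[0,0,-1.]]).T)*Ro.from_euler('x',-tilt)
def rows(seq,s=None):
    """seq: (case x, z, tilt deg) of tip centre"""
    s=s or arm.observe(); R0=Ro.from_rotvec(s["ee_rot"]);p0=s["position"]
    for x,z,t in seq:
        R=toolR(np.radians(t)); f=R.apply([0,0,1]); p=wpt(x,z)-f*arm.tcp_to_tips
        d=R0.inv().apply(p-p0)/.5; a=(R0.inv()*R).as_rotvec()/np.radians(60)
        print((x,z,t),d.round(4).tolist(),a.round(4).tolist(),"f",f.round(2))
def st():
    s=arm.observe(); R=Ro.from_rotvec(s["ee_rot"]);f=R.apply([0,0,1]);q=s["position"]+f*arm.tcp_to_tips-C
    print("t",round(s["clock"],2),"tip rel",q.round(4),"f",f.round(3),"x",R.apply([1,0,0]).round(3),"F",s["force"].round(1),"w",round(s["width"],2),"j",s["joints"].round(2))
E
python3 - <<'E'
from h import *
st(); rows([(-.107,.12,6)])
E
```

```text
t 0.1 tip rel [-0.4275  0.4106  0.226 ] f [-0.    -0.001 -1.   ] x [ 0.257  0.966 -0.001] F [ 0.5 -0.1  0.7] w 1.0 j [-1.41  0.44  0.02  1.57 -0.01  1.13 -0.08]
(-0.107, 0.12, 6) [-0.627, 0.8283, 0.2131] [-0.0995, 0.0138, -0.2383] f [ 0.1  -0.   -0.99]
```

Call:
play_rows --rows '[[[-0.627, 0.828, 0.1], [-0.1, 0.014, -0.238], -1], [[-0.627, 0.828, 0.1], [-0.1, 0.014, -0.238], -1], [[-0.627, 0.828, 0.1], [-0.1, 0.014, -0.238], -1], [[-0.627, 0.828, 0.1], [-0.1, 0.014, -0.238], -1], [[-0.627, 0.828, 0.1], [-0.1, 0.014, -0.238], -1], [[-0.627, 0.828, 0.1], [-0.1, 0.014, -0.238], -1], [[-0.627, 0.828, 0.1], [-0.1, 0.014, -0.238], -1], [[-0.627, 0.828, 0.1], [-0.1, 0.014, -0.238], -1], [[-0.627, 0.828, 0.1], [-0.1, 0.014, -0.238], -1], [[-0.627, 0.828, 0.1], [-0.1, 0.014, -0.238], -1]]' --newtons 10

```text
clock: 1.1
position: [0.4676, 0.2099, 0.1867]
ee_rot: [2.179, 2.157, 0.116]
force: [0.4, 1.6, 0.4]
width: 0.178
```

Run:
```python
from h import *
st(); rows([(-.107,.12,6)])
```

```text
t 1.1 tip rel [-0.1196  0.0169  0.1787] f [ 0.105  0.001 -0.994] x [0.01  1.    0.002] F [0.4 1.6 0.4] w 0.18 j [-0.72  0.25  0.18  2.    0.01  0.81  1.01]
(-0.107, 0.12, 6) [-0.0317, 0.013, 0.1194] [0.0008, -0.0016, -0.0002] f [ 0.1  -0.   -0.99]
```

Call:
play_rows --rows '[[[-0.02, 0.01, 0.06], [0, 0, 0], -1], [[-0.02, 0.01, 0.08], [0, 0, 0], -1], [[-0.02, 0.01, 0.08], [0, 0, 0], -1], [[-0.02, 0.01, 0.08], [0, 0, 0], -1], [[-0.02, 0.01, 0.08], [0, 0, 0], -1]]'

```text
clock: 1.6
position: [0.4757, 0.2033, 0.1484]
ee_rot: [2.176, 2.159, 0.118]
force: [-0.8, -0.6, 0.1]
width: 0.007
```

Run:
```python
from h import *
st(); rows([(-.107,.09,6),(-.107,.052,6)])
for n in("top","wrist"):
    p,d=eyes.get_image(n); cv2.imwrite(f"pics/{n}1.png",p[:,:,::-1] if n!="top" else cv2.resize(p[150:280,200:330,::-1],None,fx=4,fy=4))
```

```text
t 1.6 tip rel [-0.1115  0.0103  0.1404] f [ 0.106  0.002 -0.994] x [0.008 1.    0.002] F [-0.8 -0.6  0.1] w 0.01 j [-0.69  0.31  0.18  2.03 -0.    0.71  1.05]
(-0.107, 0.09, 6) [-0.0186, -0.0016, 0.1012] [0.0014, -0.0026, 0.0018] f [ 0.1  -0.   -0.99]
(-0.107, 0.052, 6) [-0.0188, -0.0096, 0.1768] [0.0014, -0.0026, 0.0018] f [ 0.1  -0.   -0.99]
```

View pics/wrist1.png

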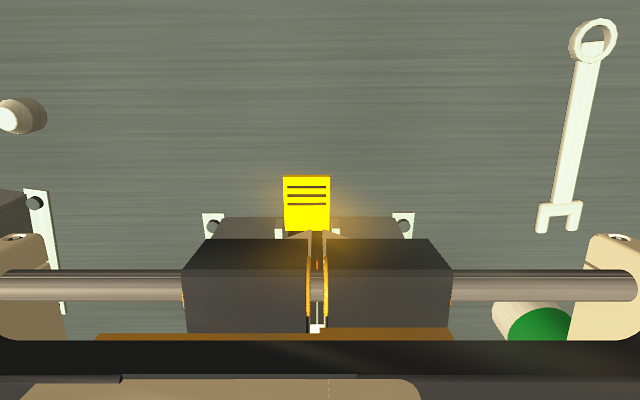

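View pics/top1.png

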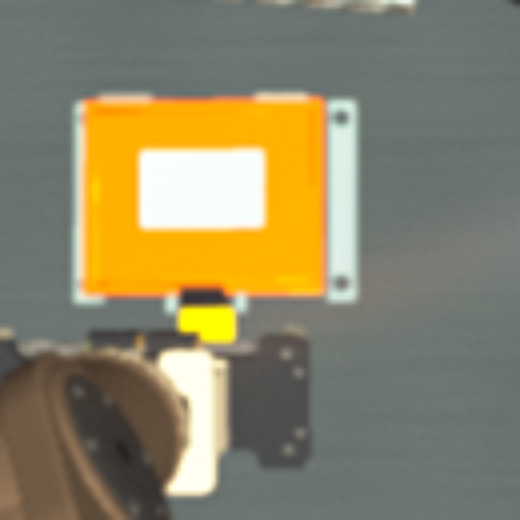

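The wrist view shows the tab's yellow ledge at columns 283-330 and rows 177-230, with its outer edge at row 177. The fingers point just past it. The top view shows the gripper in front of the case, and I'll check the tab position from the wrist ray.

Run:
```python
from h import *
c=eyes.get_calibration("wrist")
for u,v in((283,177),(330,177),(306,177)): print((ray(c,u,v,.046)-C).round(4))
```

```text
[-0.1161 -0.0164  0.046 ]
[-0.1158  0.0191  0.046 ]
[-0.1159  0.001   0.046 ]
```

```bash
sed -i 's/C=np.array.*;Y/C=np.array([.591,.194,0]);Y/' h.py
python3 - <<'E'
from h import *
st(); rows([(-.107,.09,6),(-.107,.052,6)])
E
```

```text
t 1.7 tip rel [-0.1143  0.009   0.1404] f [ 0.106  0.002 -0.994] x [0.008 1.    0.003] F [-0.5  0.2  1. ] w 0.0 j [-0.69  0.31  0.18  2.03 -0.    0.71  1.05]
(-0.107, 0.09, 6) [-0.0159, 0.0041, 0.1018] [0.0017, -0.0026, 0.0013] f [ 0.1  -0.   -0.99]
(-0.107, 0.052, 6) [-0.0161, -0.004, 0.1773] [0.0017, -0.0026, 0.0013] f [ 0.1  -0.   -0.99]
```

Call:
play_rows --rows '[[[-0.016, 0.004, 0.06], [0, 0, 0], -1], [[-0.016, 0.004, 0.1], [0, 0, 0], -1], [[-0.016, 0, 0.13], [0, 0, 0], -1], [[-0.016, -0.003, 0.155], [0, 0, 0], -1], [[-0.016, -0.004, 0.177], [0, 0, 0], -1], [[-0.016, -0.004, 0.177], [0, 0, 0], -1], [[-0.016, -0.004, 0.177], [0, 0, 0], -1]]'

```text
clock: 2.4
position: [0.4833, 0.194, 0.0596]
ee_rot: [2.179, 2.157, 0.116]
force: [0.2, 0.5, 1.2]
width: 0.007
```

Run:
```python
from h import *
st(); rows([(-.107,.045,6),(-.107,.035,6)])
```

```text
t 2.4 tip rel [-1.068e-01  1.000e-04  5.170e-02] f [ 0.106  0.001 -0.994] x [0.01  1.    0.002] F [0.2 0.5 1.2] w 0.01 j [-0.64  0.45  0.16  2.11 -0.04  0.5   1.09]
(-0.107, 0.045, 6) [0.002, -0.0017, 0.0133] [0.0009, -0.0016, -0.0002] f [ 0.1  -0.   -0.99]
(-0.107, 0.035, 6) [0.002, -0.0038, 0.0332] [0.0009, -0.0016, -0.0002] f [ 0.1  -0.   -0.99]
```

Call:
play_rows --rows '[[[0, -0.001, 0.01], [0, 0, 0], -1], [[0, -0.002, 0.018], [0, 0, 0], -1], [[0, -0.003, 0.024], [0, 0, 0], -1], [[0, -0.003, 0.03], [0, 0, 0], -1], [[0, -0.003, 0.03], [0, 0, 0], -1]]'

```text
clock: 2.9
position: [0.484, 0.1942, 0.0445]
ee_rot: [2.178, 2.156, 0.118]
force: [0.1, 0.6, 5.9]
width: 0.004
```

Run:
```python
from h import *
st()
for n in("top","side"):
    p,d=eyes.get_image(n); p=p[140:280,190:340] if n=="top" else p[60:220,180:380]; cv2.imwrite(f"pics/{n}2.png",cv2.resize(p[:,:,::-1],None,fx=3.5,fy=3.5))
```

```text
t 2.9 tip rel [-0.1061  0.0002  0.0365] f [ 0.107  0.001 -0.994] x [0.01  1.    0.002] F [0.1 0.6 5.9] w 0.0 j [-0.63  0.48  0.15  2.12 -0.04  0.46  1.09]
```

View pics/side2.png

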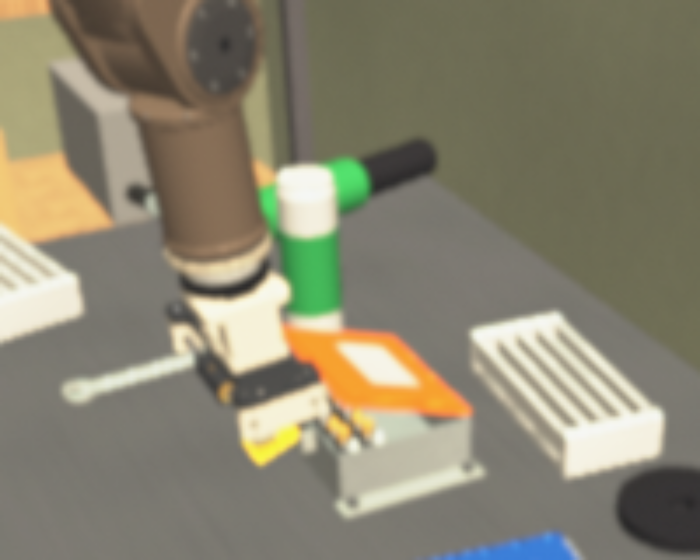

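The side view shows the orange lid popped up to its sprung angle, with the fingers still on the tab. I'll back off and tilt the tool.

Run:
```python
from h import *
rows([(-.109,.042,6),(-.115,.05,6),(-.17,.065,6),(-.17,.085,25),(-.15,.085,45)])
```

```text
(-0.109, 0.042, 6) [0.0018, -0.0044, -0.0112] [0.002, -0.0022, -0.0005] f [ 0.1  -0.   -0.99]
(-0.115, 0.05, 6) [0.0018, -0.0147, -0.0284] [0.002, -0.0022, -0.0005] f [ 0.1  -0.   -0.99]
(-0.17, 0.065, 6) [0.0018, -0.1208, -0.07] [0.002, -0.0022, -0.0005] f [ 0.1  -0.   -0.99]
(-0.17, 0.085, 25) [0.0019, -0.1218, -0.1089] [-0.3146, -0.0021, -0.0008] f [ 0.42 -0.   -0.91]
(-0.15, 0.085, 45) [0.0019, -0.0869, -0.1019] [-0.648, -0.002, -0.0012] f [ 0.71 -0.01 -0.71]
```

Call:
play_rows --rows '[[[0, -0.004, -0.011], [0, 0, 0], -1], [[0, -0.015, -0.028], [0, 0, 0], -1], [[0.002, -0.07, -0.05], [0, 0, 0], -1], [[0.002, -0.12, -0.07], [0, 0, 0], -1], [[0.002, -0.12, -0.09], [-0.14, 0, 0], -1], [[0.002, -0.122, -0.109], [-0.28, 0, 0], -1], [[0.002, -0.11, -0.106], [-0.42, 0, 0], -1], [[0.002, -0.1, -0.104], [-0.56, 0, 0], -1], [[0.002, -0.087, -0.102], [-0.648, 0, 0], -1], [[0.002, -0.087, -0.102], [-0.648, 0, 0], -1]]'

```text
clock: 4.0
position: [0.4354, 0.1735, 0.0893]
ee_rot: [1.967, 1.903, 0.369]
force: [-0.3, -0.4, -0.2]
width: 0.005
```

Run:
```python
from h import *
st()
for n in("top","side"):
    p,d=eyes.get_image(n); p=p[140:280,190:340] if n=="top" else p[60:220,180:380]; cv2.imwrite(f"pics/{n}3.png",cv2.resize(p[:,:,::-1],None,fx=3.5,fy=3.5))
```

```text
t 4.0 tip rel [-0.1521 -0.0212  0.0822] f [ 0.44  -0.086 -0.894] x [ 0.05   0.996 -0.072] F [-0.3 -0.4 -0.2] w 0.01 j [-1.26  0.34  0.58  2.46  1.03  0.21 -0.19]
```

View pics/side3.png

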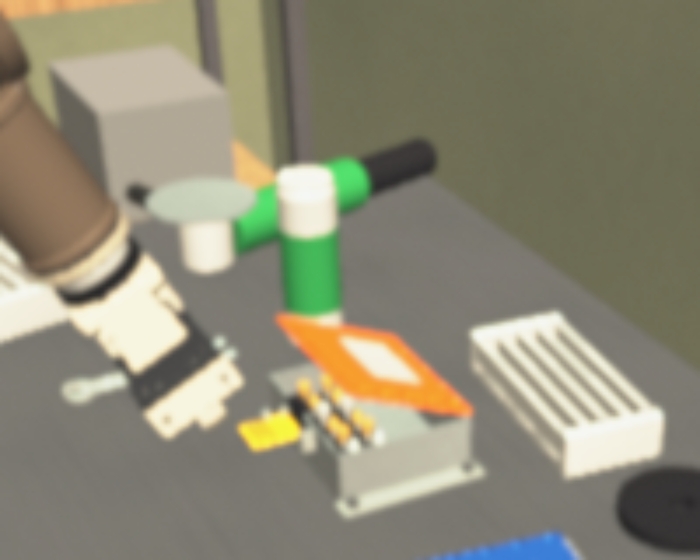

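The side view shows the lid held at about 0.42 and the gripper clear in front of it. The tilt only reached 27° because j6 and j4 are near their limits. A tilt of 28° is enough, so I'll plan with that.

Run:
```python
from h import *
rows([(-.13,.09,28),(-.10,.088,28)])
```

```text
(-0.13, 0.09, 28) [0.0445, 0.0472, 0.0011] [-0.0308, 0.079, -0.0007] f [ 0.47 -0.   -0.88]
(-0.1, 0.088, 28) [0.0471, 0.0993, 0.0311] [-0.0308, 0.079, -0.0007] f [ 0.47 -0.   -0.88]
```

Call:
play_rows --rows '[[[0.02, 0.02, 0], [-0.015, 0.04, 0], -1], [[0.044, 0.047, 0], [-0.03, 0.079, 0], -1], [[0.044, 0.047, 0], [-0.03, 0.079, 0], -1], [[0.044, 0.047, 0], [-0.03, 0.079, 0], -1]]'

```text
clock: 4.5
position: [0.458, 0.1946, 0.0979]
ee_rot: [1.961, 1.935, 0.482]
force: [0.7, 0.1, -0.7]
width: 0.006
```

Run:
```python
from h import *
st()
rows([(-.10,.088,28),(-.07,.084,28)])
```

```text
t 4.5 tip rel [-0.1293  0.0006  0.0908] f [ 0.468 -0.005 -0.883] x [0.013 1.    0.001] F [ 0.7  0.1 -0.7] w 0.01 j [-1.23  0.34  0.61  2.44  1.25  0.12 -0.36]
(-0.1, 0.088, 28) [0.0016, 0.0491, 0.0324] [-0.0011, 0.0006, -0.0032] f [ 0.47 -0.   -0.88]
(-0.07, 0.084, 28) [0.0018, 0.0983, 0.0676] [-0.0011, 0.0006, -0.0032] f [ 0.47 -0.   -0.88]
```

Run:
```python
from h import *
rows([(-.10,.090,22)])
```

```text
(-0.1, 0.09, 22) [0.0017, 0.0526, 0.0289] [0.0989, 0.0005, -0.0032] f [ 0.37 -0.   -0.93]
```

Call:
play_rows --rows '[[[0, 0.02, 0.01], [0.05, 0, 0], -1], [[0.001, 0.04, 0.02], [0.1, 0, 0], -1], [[0.001, 0.052, 0.028], [0.1, 0, 0], -1], [[0.001, 0.052, 0.028], [0.1, 0, 0], -1]]'

```text
clock: 4.9
position: [0.488, 0.1949, 0.0977]
ee_rot: [2.028, 1.999, 0.387]
force: [0.8, -0.1, -0.4]
width: 0.006
```

Run:
```python
from h import *
st()
rows([(-.07,.084,24),(-.055,.082,24)])
for n in("side",):
    p,d=eyes.get_image(n); p=p[60:220,180:380]; cv2.imwrite(f"pics/{n}4.png",cv2.resize(p[:,:,::-1],None,fx=3.5,fy=3.5))
```

```text
t 4.9 tip rel [-0.1     0.0009  0.0903] f [ 0.371 -0.003 -0.929] x [0.014 1.    0.003] F [ 0.8 -0.1 -0.4] w 0.01 j [-0.73  0.33  0.12  2.28  0.69  0.29  0.29]
(-0.07, 0.084, 24) [0.0005, 0.0505, 0.034] [-0.0372, -0.0008, -0.0048] f [ 0.41 -0.   -0.91]
(-0.055, 0.082, 24) [0.0006, 0.0769, 0.0489] [-0.0372, -0.0008, -0.0048] f [ 0.41 -0.   -0.91]
```

View pics/side4.png

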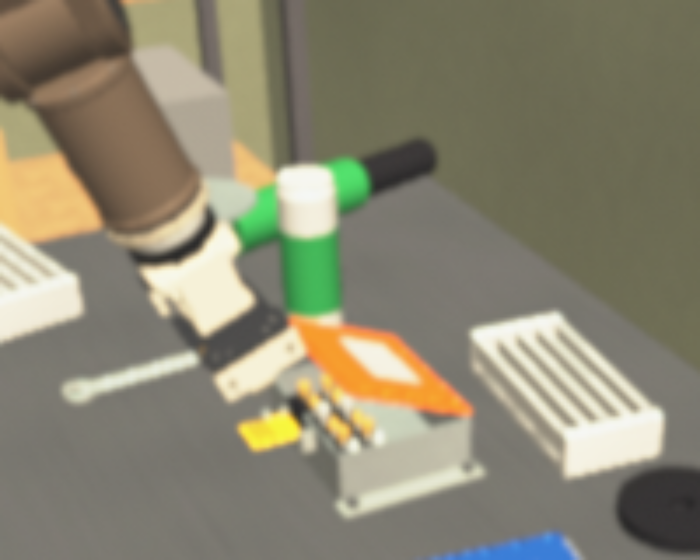

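Call:
play_rows --rows '[[[0, 0.025, 0.017], [-0.02, 0, 0], -1], [[0, 0.05, 0.034], [-0.037, 0, 0], -1], [[0, 0.064, 0.042], [-0.037, 0, 0], -1], [[0, 0.077, 0.049], [-0.037, 0, 0], -1], [[0, 0.077, 0.049], [-0.037, 0, 0], -1]]'

```text
clock: 5.45
position: [0.5329, 0.195, 0.0893]
ee_rot: [2.001, 1.976, 0.424]
force: [-0.6, -0.1, 0.0]
width: 0.004
```

Run:
```python
from h import *
st()
def seq(ph,t,r=.114):
    tt=np.radians(t); return (round(.065-r*np.cos(ph)-.0095*np.cos(tt),4),round(.055+r*np.sin(ph)-.0095*np.sin(tt),4),t)
rows([seq(p,t) for p,t in zip(np.arange(.3,1.21,.1),np.linspace(24,30,10))])
for n in("side",):
    p,d=eyes.get_image(n); p=p[60:220,180:380]; cv2.imwrite(f"pics/{n}5.png",cv2.resize(p[:,:,::-1],None,fx=3.5,fy=3.5))
```

```text
t 5.45 tip rel [-0.0549  0.0009  0.082 ] f [ 0.409 -0.004 -0.912] x [0.012 1.    0.002] F [-0.6 -0.1  0. ] w 0.0 j [-0.74  0.39  0.18  2.23  0.76  0.23  0.25]
(np.float64(-0.0526), np.float64(0.0848), np.float64(24.0)) [-0.0008, 0.0065, -0.0033] [0.0026, -0.0004, -0.0028] f [ 0.41 -0.   -0.91]
(np.float64(-0.0486), np.float64(0.0954), np.float64(24.666666666666668)) [-0.0007, 0.0223, -0.0194] [-0.0085, -0.0004, -0.0028] f [ 0.42 -0.   -0.91]
(np.float64(-0.0436), np.float64(0.1056), np.float64(25.333333333333332)) [-0.0006, 0.0396, -0.0339] [-0.0196, -0.0004, -0.0028] f [ 0.43 -0.   -0.9 ]
(np.float64(-0.0376), np.float64(0.1152), np.float64(26.0)) [-0.0006, 0.0582, -0.0465] [-0.0308, -0.0004, -0.0028] f [ 0.44 -0.   -0.9 ]
(np.float64(-0.0307), np.float64(0.1242), np.float64(26.666666666666668)) [-0.0005, 0.078, -0.0573] [-0.0419, -0.0004, -0.0028] f [ 0.45 -0.   -0.89]
(np.float64(-0.0229), np.float64(0.1324), np.float64(27.333333333333332)) [-0.0005, 0.0987, -0.0659] [-0.053, -0.0004, -0.0028] f [ 0.46 -0.   -0.89]
(np.float64(-0.0143), np.float64(0.1398), np.float64(28.0)) [-0.0004, 0.1203, -0.0723] [-0.0641, -0.0003, -0.0028] f [ 0.47 -0.   -0.88]
(np.float64(-0.0049), np.float64(0.1464), np.float64(28.666666666666664)) [-0.0003, 0.1427, -0.0767] [-0.0752, -0.0003, -0.0028] f [ 0.48 -0.   -0.88]
(np.float64(0.005), np.float64(0.1519), np.float64(29.333333333333332)) [-0.0003, 0.1651, -0.0786] [-0.0863, -0.0003, -0.0028] f [ 0.49 -0.   -0.87]
(np.float64(0.0155), np.float64(0.1565), np.float64(30.0)) [-0.0002, 0.1878, -0.0784] [-0.0974, -0.0003, -0.0028] f [ 0.5  -0.   -0.87]
```

View pics/side5.png

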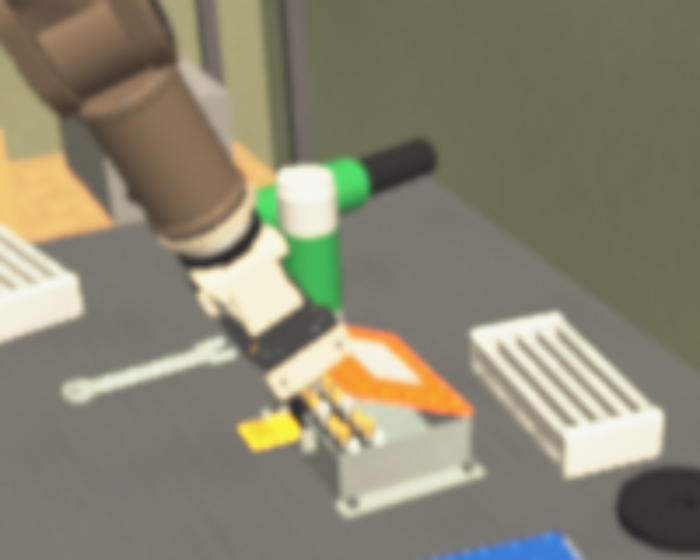

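The fingertips are under the lid's front edge with zero force. I'll go a little deeper before the arc.

```bash
cat >> h.py <<'E'
def seq(ph,t,r=.109):
    tt=np.radians(t); return (float(round(.065-r*np.cos(ph)-.0095*np.cos(tt),4)),float(round(.055+r*np.sin(ph)-.0095*np.sin(tt),4)),float(round(t,1)))
E
python3 - <<'E'
from h import *
rows([seq(p,t) for p,t in zip(np.arange(.3,.71,.1),np.linspace(24,26,5))])
E
```

```text
(-0.0478, 0.0833, 24.0) [-0.0006, 0.0149, 0.0036] [0.0024, -0.0005, -0.0029] f [ 0.41 -0.   -0.91]
(-0.044, 0.0935, 24.5) [-0.0006, 0.03, -0.0119] [-0.0059, -0.0005, -0.0029] f [ 0.41 -0.   -0.91]
(-0.0393, 0.1032, 25.0) [-0.0005, 0.0464, -0.0257] [-0.0143, -0.0005, -0.0029] f [ 0.42 -0.   -0.91]
(-0.0335, 0.1125, 25.5) [-0.0004, 0.0645, -0.038] [-0.0226, -0.0005, -0.0029] f [ 0.43 -0.   -0.9 ]
(-0.0269, 0.1211, 26.0) [-0.0004, 0.0834, -0.0482] [-0.0309, -0.0005, -0.0029] f [ 0.44 -0.   -0.9 ]
```

Call:
play_rows --rows '[[[0, 0.015, 0.003], [0, 0, 0], -1], [[0, 0.022, -0.004], [0, 0, 0], -1], [[0, 0.03, -0.012], [-0.006, 0, 0], -1], [[0, 0.038, -0.019], [-0.01, 0, 0], -1], [[0, 0.046, -0.026], [-0.014, 0, 0], -1], [[0, 0.055, -0.032], [-0.018, 0, 0], -1], [[0, 0.064, -0.038], [-0.022, 0, 0], -1], [[0, 0.083, -0.048], [-0.03, 0, 0], -1]]'

```text
clock: 6.3
position: [0.5604, 0.1945, 0.1283]
ee_rot: [1.981, 1.957, 0.452]
force: [0.7, 0.3, -0.3]
width: 0.005
```

Run:
```python
from h import *
st()
rows([seq(p,t) for p,t in zip(np.arange(.8,1.85,.1),np.linspace(26,31,11))])
for n in("side",):
    p,d=eyes.get_image(n); p=p[60:220,180:380]; cv2.imwrite(f"pics/{n}6.png",cv2.resize(p[:,:,::-1],None,fx=3.5,fy=3.5))
```

```text
t 6.3 tip rel [-0.0271  0.0005  0.1211] f [ 0.438 -0.004 -0.899] x [0.012 1.    0.001] F [ 0.7  0.3 -0.3] w 0.0 j [-0.66  0.34  0.11  2.16  0.7   0.32  0.36]
(-0.0195, 0.129, 26.0) [-0.0003, 0.0205, -0.0076] [-0.0006, -0.0003, -0.002] f [ 0.44 -0.   -0.9 ]
(-0.0113, 0.1361, 26.5) [-0.0003, 0.0414, -0.0132] [-0.0089, -0.0003, -0.002] f [ 0.45 -0.   -0.89]
(-0.0024, 0.1424, 27.0) [-0.0002, 0.0627, -0.0167] [-0.0173, -0.0003, -0.002] f [ 0.45 -0.   -0.89]
(0.0071, 0.1478, 27.5) [-0.0002, 0.0844, -0.0181] [-0.0256, -0.0003, -0.002] f [ 0.46 -0.   -0.89]
(0.0171, 0.1521, 28.0) [-0.0001, 0.106, -0.0171] [-0.0339, -0.0002, -0.002] f [ 0.47 -0.   -0.88]
(0.0275, 0.1555, 28.5) [-0.0001, 0.1276, -0.0141] [-0.0423, -0.0002, -0.002] f [ 0.48 -0.   -0.88]
(0.0382, 0.1578, 29.0) [-0.0001, 0.1487, -0.0088] [-0.0506, -0.0002, -0.002] f [ 0.48 -0.   -0.87]
(0.049, 0.159, 29.5) [-0.0, 0.169, -0.0015] [-0.0589, -0.0002, -0.002] f [ 0.49 -0.   -0.87]
(0.06, 0.1592, 30.0) [0.0, 0.1888, 0.0078] [-0.0673, -0.0002, -0.002] f [ 0.5  -0.   -0.87]
(0.0709, 0.1583, 30.5) [0.0001, 0.2075, 0.0189] [-0.0756, -0.0002, -0.002] f [ 0.51 -0.01 -0.86]
(0.0816, 0.1563, 31.0) [0.0001, 0.2248, 0.0319] [-0.0839, -0.0002, -0.002] f [ 0.52 -0.01 -0.86]
```

View pics/side6.png

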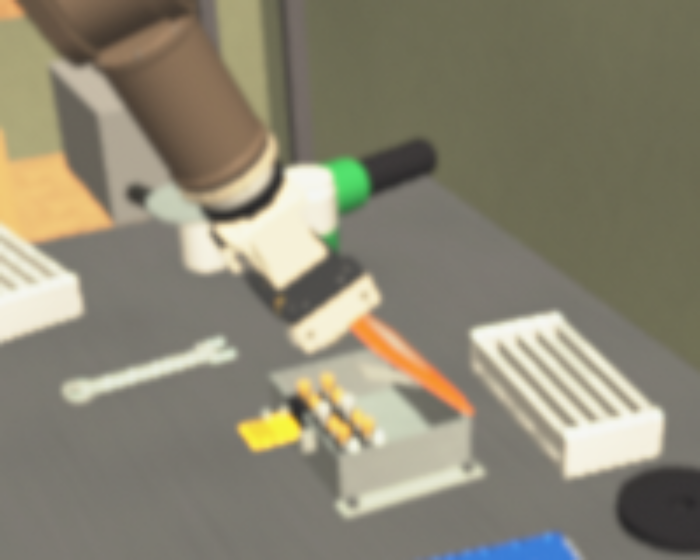

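The side view shows the lid riding on the fingers at about 0.8 rad, so I'll continue the arc.

Call:
play_rows --rows '[[[0, 0.01, -0.004], [0, 0, 0], -1], [[0, 0.02, -0.008], [0, 0, 0], -1], [[0, 0.031, -0.011], [-0.004, 0, 0], -1], [[0, 0.041, -0.013], [-0.008, 0, 0], -1], [[0, 0.052, -0.015], [-0.012, 0, 0], -1], [[0, 0.063, -0.017], [-0.017, 0, 0], -1], [[0, 0.074, -0.018], [-0.02, 0, 0], -1], [[0, 0.084, -0.018], [-0.025, 0, 0], -1], [[0, 0.095, -0.018], [-0.03, 0, 0], -1], [[0, 0.106, -0.017], [-0.034, 0, 0], -1]]'

```text
clock: 7.35
position: [0.6049, 0.194, 0.1592]
ee_rot: [1.959, 1.935, 0.485]
force: [-0.9, 0.2, -0.6]
width: 0.005
```

Run:
```python
from h import *
st()
rows([seq(p,t) for p,t in zip(np.arange(1.3,1.86,.1),np.linspace(28,31,6))])
for n in("side",):
    p,d=eyes.get_image(n); p=p[60:220,180:380]; cv2.imwrite(f"pics/{n}7.png",cv2.resize(p[:,:,::-1],None,fx=3.5,fy=3.5))
```

```text
t 7.35 tip rel [ 0.0176 -0.      0.1522] f [ 0.47  -0.004 -0.883] x [0.012 1.    0.002] F [-0.9  0.2 -0.6] w 0.01 j [-0.59  0.34  0.07  2.07  0.65  0.37  0.46]
(0.0275, 0.1556, 28.0) [-0.0003, 0.0206, 0.0032] [0.0008, -0.0006, -0.0024] f [ 0.47 -0.   -0.88]
(0.0381, 0.1579, 28.6) [-0.0002, 0.0413, 0.0091] [-0.0092, -0.0006, -0.0024] f [ 0.48 -0.   -0.88]
(0.049, 0.1591, 29.2) [-0.0002, 0.0616, 0.0173] [-0.0192, -0.0005, -0.0024] f [ 0.49 -0.   -0.87]
(0.0599, 0.1592, 29.8) [-0.0001, 0.0807, 0.0273] [-0.0292, -0.0005, -0.0024] f [ 0.5  -0.   -0.87]
(0.0709, 0.1583, 30.4) [-0.0001, 0.0991, 0.0393] [-0.0392, -0.0005, -0.0024] f [ 0.51 -0.01 -0.86]
(0.0816, 0.1563, 31.0) [-0.0, 0.116, 0.0529] [-0.0492, -0.0005, -0.0024] f [ 0.52 -0.01 -0.86]
```

View pics/side7.png

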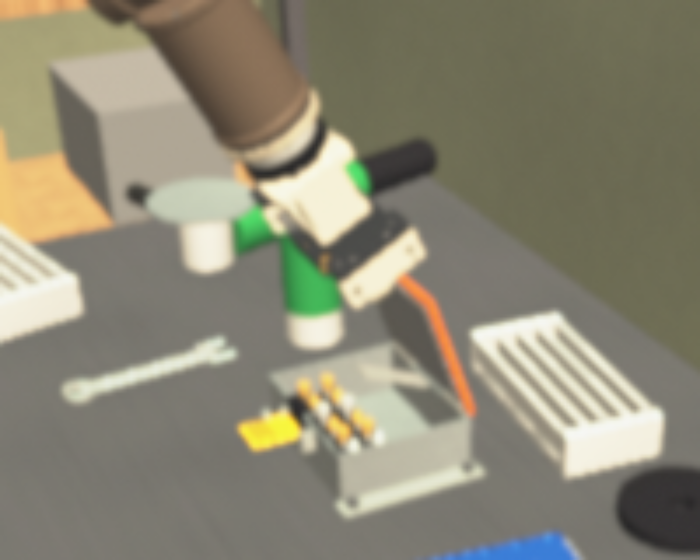

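The lid is at about 1.2 rad and rising smoothly, with force near zero. I'll push it past upright.

Call:
play_rows --rows '[[[0, 0.01, 0.001], [0, 0, 0], -1], [[0, 0.021, 0.003], [0, 0, 0], -1], [[0, 0.031, 0.006], [-0.004, 0, 0], -1], [[0, 0.041, 0.009], [-0.009, 0, 0], -1], [[0, 0.052, 0.013], [-0.014, 0, 0], -1], [[0, 0.062, 0.017], [-0.019, 0, 0], -1], [[0, 0.071, 0.022], [-0.024, 0, 0], -1], [[0, 0.081, 0.027], [-0.029, 0, 0], -1], [[0, 0.09, 0.033], [-0.034, 0, 0], -1], [[0, 0.099, 0.039], [-0.039, 0, 0], -1]]'

```text
clock: 8.4
position: [0.6579, 0.1933, 0.1651]
ee_rot: [1.934, 1.91, 0.521]
force: [-0.1, 0.2, 0.2]
width: 0.005
```

Run:
```python
from h import *
st()
rows([seq(1.75,31),seq(1.8,31),seq(1.85,31),(.02,.17,30),(-.05,.22,20),(-.13,.25,5)])
for n in("side",):
    p,d=eyes.get_image(n); p=p[60:220,180:380]; cv2.imwrite(f"pics/{n}8.png",cv2.resize(p[:,:,::-1],None,fx=3.5,fy=3.5))
```

```text
t 8.4 tip rel [ 0.0709 -0.0007  0.1582] f [ 0.506 -0.005 -0.863] x [0.012 1.    0.002] F [-0.1  0.2  0.2] w 0.0 j [-0.55  0.39  0.08  1.99  0.66  0.36  0.49]
(0.0763, 0.1574, 31.0) [0.0, 0.0084, 0.0068] [-0.0101, -0.0004, -0.0025] f [ 0.52 -0.01 -0.86]
(0.0816, 0.1563, 31.0) [0.0, 0.0164, 0.0141] [-0.0101, -0.0004, -0.0025] f [ 0.52 -0.01 -0.86]
(0.0869, 0.1549, 31.0) [0.0001, 0.0241, 0.0218] [-0.0101, -0.0004, -0.0025] f [ 0.52 -0.01 -0.86]
(0.02, 0.17, 30) [-0.0002, -0.0757, -0.0719] [0.0066, -0.0004, -0.0025] f [ 0.5  -0.   -0.87]
(-0.05, 0.22, 20) [-0.0003, -0.1431, -0.2287] [0.1732, -0.0007, -0.0025] f [ 0.34 -0.   -0.94]
(-0.13, 0.25, 5) [-0.0005, -0.2468, -0.3602] [0.4232, -0.001, -0.0024] f [ 0.09 -0.   -1.  ]
```

View pics/side8.png

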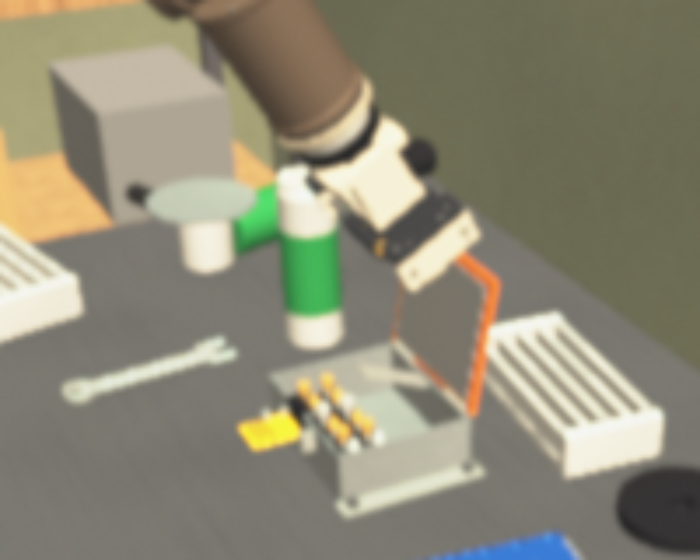

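The lid is now just past upright. I'll push it on towards the stop and hold.

Call:
play_rows --rows '[[[0, 0.008, 0.007], [-0.005, 0, 0], -1], [[0, 0.016, 0.014], [-0.01, 0, 0], -1], [[0, 0.024, 0.022], [-0.01, 0, 0], -1], [[0, 0.024, 0.022], [-0.01, 0, 0], -1], [[0, 0.024, 0.022], [-0.01, 0, 0], -1]]'

```text
clock: 8.95
position: [0.6733, 0.193, 0.1615]
ee_rot: [1.928, 1.904, 0.529]
force: [0.8, 0.4, 0.3]
width: 0.004
```

Run:
```python
from h import *
st()
rows([(.04,.16,31),(.0,.18,30),(-.05,.22,20),(-.13,.25,5)])
for n in("side",):
    p,d=eyes.get_image(n); p=p[60:220,180:380]; cv2.imwrite(f"pics/{n}9.png",cv2.resize(p[:,:,::-1],None,fx=3.5,fy=3.5))
```

```text
t 8.95 tip rel [ 0.0865 -0.0011  0.1547] f [ 0.514 -0.005 -0.858] x [0.012 1.    0.002] F [0.8 0.4 0.3] w 0.0 j [-0.55  0.42  0.09  1.97  0.67  0.34  0.5 ]
(0.04, 0.16, 31) [0.0002, -0.0742, -0.0569] [-0.0008, -0.0001, -0.0028] f [ 0.52 -0.01 -0.86]
(0.0, 0.18, 30) [0.0001, -0.122, -0.1324] [0.0159, -0.0002, -0.0028] f [ 0.5  -0.   -0.87]
(-0.05, 0.22, 20) [-0.0, -0.1638, -0.2521] [0.1825, -0.0004, -0.0028] f [ 0.34 -0.   -0.94]
(-0.13, 0.25, 5) [-0.0003, -0.2662, -0.3845] [0.4325, -0.0008, -0.0027] f [ 0.09 -0.   -1.  ]
```

View pics/side9.png

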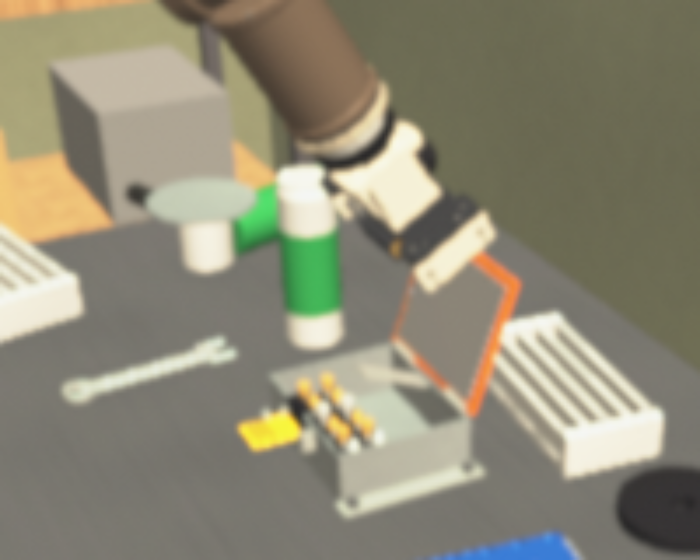

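The lid is at roughly 1.85, well past 1.7. I'll withdraw straight back, clear the case, and wait for it to sink onto the stop.

Call:
play_rows --rows '[[[0, -0.03, -0.022], [0, 0, 0], -1], [[0, -0.074, -0.057], [0, 0, 0], -1], [[0, -0.1, -0.095], [0.008, 0, 0], -1], [[0, -0.122, -0.132], [0.016, 0, 0], -1], [[0, -0.164, -0.2], [0.1, 0, 0], -1], [[0, -0.164, -0.252], [0.18, 0, 0], -1], [[0, -0.215, -0.318], [0.3, 0, 0], -1], [[0, -0.266, -0.384], [0.43, 0, 0], -1], [[0, -0.266, -0.384], [0.43, 0, 0], -1], [[0, -0.266, -0.384], [0.43, 0, 0], -1]]'

```text
clock: 10.0
position: [0.4615, 0.1953, 0.258]
ee_rot: [2.188, 2.16, 0.103]
force: [-0.0, -0.4, -0.2]
width: 0.002
```

Call:
play_rows --rows '[[[0, -0.1, -0.05], [0, 0, 0], -1], [[0, -0.1, -0.05], [0, 0, 0], -1], [[0, -0.1, -0.05], [0, 0, 0], -1], [[0, -0.1, -0.05], [0, 0, 0], -1], [[0, -0.1, -0.05], [0, 0, 0], -1], [[0, -0.1, -0.05], [0, 0, 0], -1], [[0, -0.1, -0.05], [0, 0, 0], -1], [[0, -0.1, -0.05], [0, 0, 0], -1], [[0, -0.1, -0.05], [0, 0, 0], -1], [[0, -0.1, -0.05], [0, 0, 0], -1]]'

```text
clock: 11.0
position: [0.4085, 0.1961, 0.2783]
ee_rot: [2.189, 2.162, 0.099]
force: [-0.1, -0.0, -0.5]
width: 0.004
```

Call:
play_rows --rows '[[[0, 0, 0], [0, 0, 0], -1], [[0, 0, 0], [0, 0, 0], -1], [[0, 0, 0], [0, 0, 0], -1], [[0, 0, 0], [0, 0, 0], -1], [[0, 0, 0], [0, 0, 0], -1], [[0, 0, 0], [0, 0, 0], -1], [[0, 0, 0], [0, 0, 0], -1], [[0, 0, 0], [0, 0, 0], -1], [[0, 0, 0], [0, 0, 0], -1], [[0, 0, 0], [0, 0, 0], -1]]'

```text
clock: 12.0
position: [0.4084, 0.1961, 0.2783]
ee_rot: [2.189, 2.163, 0.1]
force: [0.8, -0.1, 0.2]
width: 0.006
```

Run:
```python
from h import *
st()
p,d=eyes.get_image("side");cv2.imwrite("pics/side10.png",p[:,:,::-1])
c=eyes.get_calibration("side")
# expected front-edge midpoint / corners for lid angle candidates
for th in(1.7,1.8,1.92):
    print(th,[proj(c,wpt(.065-.13*np.cos(th),.055+.13*np.sin(th))+[0,y,0]).round(1).tolist() for y in(-.08,.08)])
p2,d=eyes.get_image("top");cv2.imwrite("pics/top10.png",p2[:,:,::-1])
cv2.imwrite("pics/side10c.png",cv2.resize(p[90:220,230:360,::-1],None,fx=4.5,fy=4.5))
```

```text
t 12.0 tip rel [-0.1818  0.0021  0.2704] f [ 0.09   0.001 -0.996] x [0.012 1.    0.002] F [ 0.8 -0.1  0.2] w 0.01 j [-0.46  0.08 -0.15  1.95  0.07  1.04  0.91]
1.7 [[319.6, 140.3], [295.3, 121.1]]
1.8 [[323.3, 140.1], [298.8, 121.1]]
1.92 [[327.6, 140.4], [302.8, 121.5]]
```

View pics/side10c.png

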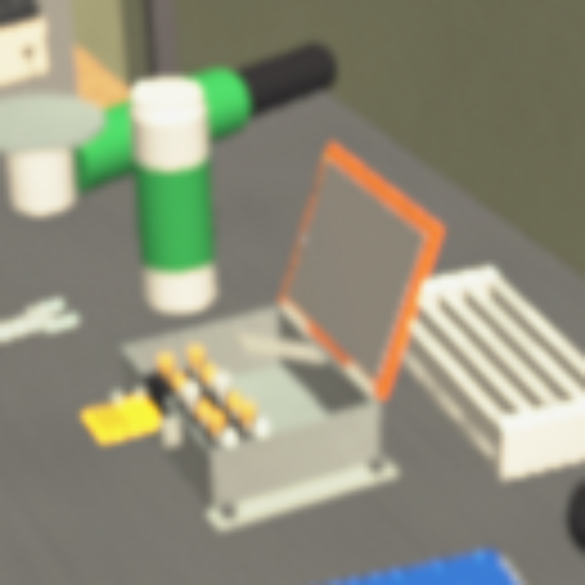

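View pics/top10.png

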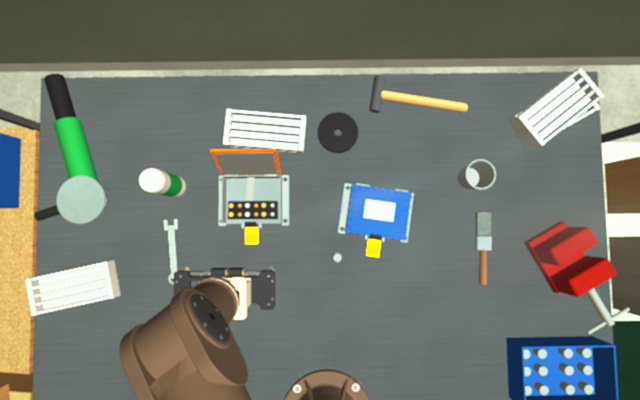

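The upper lid corners sit at (328.4,140.7) and (303.3,122.2) px. For 1.92 rad I predicted (327.6,140.4) and (302.8,121.5), so the lid is on its stop. The top view shows the blue case shut and everything else where it was.

Run:
```python
from h import *
a=cv2.imread("pics/top0.png");b=cv2.imread("pics/top10.png")
for nm,(x0,y0,x1,y1) in dict(blue=(335,175,420,262),nut=(328,248,346,268),casting=(220,100,310,146),discs=(315,108,362,156),can=(135,165,190,200),wrench=(160,215,172,262),tin=(455,155,500,195),brush=(470,205,500,290)).items():
    print(nm,cv2.absdiff(a[y0:y1,x0:x1],b[y0:y1,x0:x1]).mean().round(2))
print(arm.sign_off())
```

```text
blue 2.66
nut 2.78
casting 2.56
discs 2.09
can 2.49
wrench 2.92
tin 2.75
brush 2.87
the job is handed in; nothing more can be done
None
```

The orange case is open with its lid resting back on its stop, and the job is handed in at about 12 s of the 50 s allowed.

- **What I did:** I pressed the yellow tab with the closed fingertips until the sprung lid popped; the end-of-press reading was about 6 N. I then backed off, put the fingertips under the front edge and pushed the lid in an arc past upright, to about 1.85 rad. Force readings between moves during the push stayed within sensor noise. After that I withdrew and waited for the lid to settle. The lid was never pinched.
- **Last checks:** In the side camera, the lid's top corners are within about 1 px of where they should be at 1.92 rad. The hand is well clear of the case and touching nothing. The blue case is shut, and comparing the first and last top views shows no change beyond image noise at the blue case or any of the loose items. I compared only part of the wrench, because the arm was close to it in the picture.
- **What disagreed:**
  - The first top-view estimate put the case about 3 mm too near the robot; I corrected it from the wrist camera before pressing.
  - The 45° tilt I wanted was out of reach: joint 6 came down to its 0.12 rad limit at about 28°. I eased off and did the push at 24 to 31° instead.

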